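Lay a bottle down in its tray and bed it against the stop

ROBOT

A 6-joint arm with a two-finger parallel gripper is mounted at the origin on a cart in front of the work surface, level with it; the furniture and walls round the work are solid. World frame = base frame: x ahead of the robot, y to its left, z up, the work surface at z = 0. Lengths are in m, angles in degrees, forces in N, time in s.
With the tool pointing down it reaches from about 0.275 to 0.775 m from the base axis. Payload 14.6 kg.
Tool frame: the origin (TCP) lies between the finger pads; the fingertips stand 8 mm ahead of it and the grasp point (between the pads) lies 11 mm behind it; z points along the fingers, y is the direction in which the jaws open and shut (so a half turn about z gives the same grasp; the last joint's range is limited). The gripper opens to 85 mm and grips with 20 to 120 N. Pads are 22 mm wide; open, the fingers measure 114 mm over their backs; the gripper's body (76 mm by 85 mm) begins 54 mm behind the grasp point. The pads swing forward as they close: fully open they stand 13 mm farther back than shut.
Start: joints at [67.363, 15.075, -2.767, 72.158, 0, 81.102], TCP at [0.125, 0.51, 0.239] pointing down, gripper open.
Joint ranges: [-151.79, 151.79], [-50.71, 97.33], [-67.44, 78.34], [-121.81, 120.89], [-77.56, 73.72], [-180, 180]. Speed limits (degrees/s): [108.29, 108.29, 147.25, 159.86, 180, 180].

INTERFACE

Orientations are given as a 3x3 rotation matrix whose columns are the frame's x, y, z axes.
In Python, from plant import * gives the robot as it stands.
- The arm moves only by the tool send_rows, never from a script. Its argument "commands" is a list of rows, each a list of 3 entries, a list of its own where there are three numbers: the shift along the tool's x, y, z in cm, then the turn, a rotation vector about the tool's x, y, z in rad, then the finger opening in cm, from 0 to 8.54. A call has 1 to 12 rows; each row shifts and turns the commanded pose from where the row before left it, along the tool's axes as they then stand; what a row does not reach is not made up. A row lasts 1/10 s, in which the tool goes at most 50 mm and 8.59 degrees, less where a joint would pass 70% of its speed; a pose out of reach is approached as far as the arm can. A call is refused whole if a number of a shift passes 5 or a number of a turn 0.15, either way. A call with a gripper value outside its range is refused whole. The fingers move at their own pace and stop on an object; "newtons" is the grip in N (left out, the last holds). Time passes only in rows, so rows that do not move let the fingers close. It gives the time, the measured TCP pose, the force and the opening at its end, in the units of the state.
- sense(): the state, without advancing time (a new reading comes with each control period).
- capture(name): name is "scene" or "top"; returns a dict with "img" (420x560x3 uint8, blue, green, red), "mtx" (3x3 intrinsics, pixels), "origin" and "rotation" of the camera in the world. Camera axes: x right, y up, looking along -z (the intrinsics and any distortion apply to the point x, -y, -z); pixel columns grow to the right and rows downward; lengths in m; the calibration is good to about 2 mm. A picture is of the moment at which its call begins. There is no depth.
- close_job(): hands the job in, once; it reports no verdict.
The state is a dict: "t": time; "joint_positions": joint angles; "dq": joint speeds; "effort": joint torques, N m; "eef_pos": TCP position; "tool_rot": TCP orientation; "force": force on the tool from outside, world axes, zero at the start; "wrist_torque": the same for the moment, N m; "width": opening from 0.0 (shut) to 1.0 (fully open).
Only numpy, scipy, OpenCV 4.12 (cv2) and the standard library are available. Lean on these libraries where they do the work, as an engineer would, in place of code of your own. Each camera call takes 0.05 s, during which the arm holds its last target.

TASK

The plastic bottle standing on the open end of the metal laying-down tray has to lie on its side in the tray's V, cap towards the rubber stop. Tip it over where it stands by pushing near the top (do not shove it along upright and do not lift it), then push its base to slide it along until the cap meets the stop, and press it there steadily with about 12 newtons for a full second before you take the hand away. Push gently throughout, never with 20 newtons or more, leave the cap touching the stop, and do not disturb the other things around the tray.

Things in the scene. Friction and masses are not known exactly. Their poses are not given: they have to be found in the camera images.
- bottle_mid (a point): White plastic bottle, grey screw cap, banded label, 133 mm tall, standing on the flat open end of the tray. Body 60 mm in diameter up to 92 mm above the foot (shoulder), then a cap of 33 mm diameter up to 133 mm. This point is on its axis, 66.5 mm above the foot; z runs from foot to cap. Pushed higher than about 70 mm above its foot it tips without sliding; past about 30 degrees it falls by itself.
- bottle_foot (a point): Centre of the underside of that bottle (4 mm above the worktop while it stands); z runs from foot to cap. Lying in the V, its axis is 34 mm above the worktop; it slides along with 1 to 6 N of drag, so the stop feels a few newtons less than the hand gives.
- bottle_top (a point): Centre of the top of that bottle's cap, 133 mm from its foot; same axes.
- bottle: The same bottle; origin at the centre of its underside, z from foot to cap. Mass 0.29 to 0.45 kg, friction on the tray 0.45 to 0.75.
- tray: Fixed metal tray, 290 x 110 mm. Origin on the worktop under its axis; x runs along it from the open end (-155 mm; the bottle stands at about -105) to the stop; z up. Plate 4 mm thick; from x = -50 to +95 mm two sheet sides at 45 degrees, 33 mm high, form a V that centres a lying bottle with 1 mm play (inner half-width 30 mm at z = 20 mm, 43 mm at the top).
- stop: Firm domed rubber buffer at the far end of the V, 32 mm wide, on a bracket 69 mm high. Origin at the tip of the dome, 34 mm above the worktop, at x = +100 mm of the tray; the dome looks along the tray's -x; same axes as the tray. Stiffly sprung: it gives only a millimetre or two under 12 N, so the force must be felt, not reckoned from positions.
- spare_bottle: A similar loose bottle, 61 mm wide, 133 mm tall, standing on the worktop on the left of the tray; leave alone. Farther left stand a tall fixed electrode stand (jointed arm, up to about 0.4 m) and a fixed balance: the hand must pass round them. Origin at the centre of its underside.
- beaker: Loose clear beaker, 53 mm wide, 68 mm tall, on the worktop at the other side of the tray; leave alone. Origin at the centre of its underside.
Things that resemble listed ones, but are neither listed nor needed, are in the scene too. What is shaped like the bottle but orange, red or yellow is not meant.

How it is judged:
By the outcome, as a careful person would: the job done as asked, in the order asked, and still so for the second after the job is handed in, with the robot touching nothing.
It also fails if it takes over 64 s, if anything falls off the work surface, if the arm or the gripper's body presses on something with over 40 N, if the wrist force passes 120 N, or if a joint passes its speed limit or range.

## Working session

There is one attempt and no reset: what is moved stays moved. The work goes in short steps, Python scripts to look and compute and a tool call to move; the robot and the scene stay as the last step left them, time stands still between calls to the robot, and variables do not carry over. Pictures are saved under pics/ and viewed, and the job is handed in when it is done.

Besides the shell and the picture viewer there is one more tool, called after "Call:" by a JSON object that holds its "op" and its "data", one argument or row to a line. send_rows: Moves the arm, as the interface text tells. Its arguments: {"type":"object","properties":{"commands":{"type":"array","items":{"type":"array"}},"newtons":{"type":"number"}},"required":["commands"]}

```bash
ls; mkdir -p pics; python3 - <<'E'
from plant import *
import cv2,pickle
s=sense();print(s)
for n in ("scene","top"):
    c=capture(n);cv2.imwrite(f"pics/{n}0.png",c["img"]);pickle.dump(c,open(f"{n}0.pkl","wb"))
    print(n,c["mtx"],c["origin"],c["rotation"],[k for k in c])
E
```

```text
pics
{'t': 0.0, 'joint_positions': array([ 6.73631250e+01,  1.50988732e+01, -2.80386805e+00,  7.21586660e+01,
       -2.45242508e-03,  8.11011369e+01]), 'dq': array([ 0.08459569, -0.07927359,  0.0094305 ,  0.051831  ,  0.03683555,
        0.07959345]), 'effort': array([-8.76027243e-04, -6.37615156e+01,  3.84569514e+01,  1.38476287e-02,
       -3.62113019e-05, -1.47730174e-05]), 'eef_pos': array([0.12459701, 0.50972177, 0.23882407]), 'tool_rot': array([[-9.71391762e-01,  2.37482430e-01, -3.73003103e-04],
       [ 2.37482691e-01,  9.71391250e-01, -1.00566768e-03],
       [ 1.23503545e-04, -1.06547908e-03, -9.99999425e-01]]), 'force': array([-0.14874948, -0.62388123,  0.02489138]), 'wrist_torque': array([-0.0063542 ,  0.03172328, -0.01757907]), 'width': 0.9961023282829201}
scene [[465.79581691   0.         273.37375433]
 [  0.         465.79581691 224.32835914]
 [  0.           0.           1.        ]] [-0.1010193  -0.94074004  0.71039741] [[ 0.74207564  0.39870675 -0.53884754]
 [-0.67031092  0.44456521 -0.59417594]
 [ 0.00265091  0.80211888  0.5971585 ]] ['img', 'mtx', 'origin', 'rotation']
top [[423.47454866   0.         276.79508586]
 [  0.         423.47454866 212.82890598]
 [  0.           0.           1.        ]] [ 0.38519332 -0.34177501  1.01393132] [[ 0.01013676  0.99767309 -0.06742152]
 [-0.99989941  0.0094443  -0.01058147]
 [-0.0099201   0.067522    0.99766847]] ['img', 'mtx', 'origin', 'rotation']
```

View pics/scene0.png

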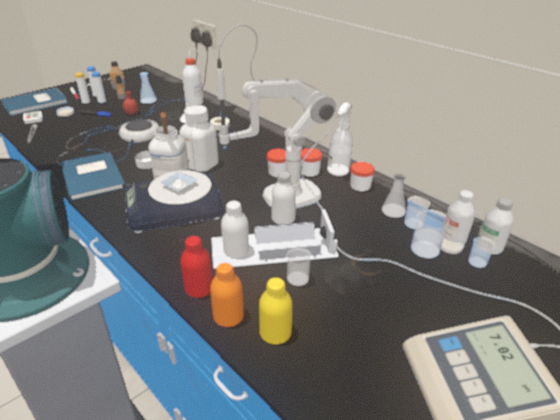

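View pics/top0.png

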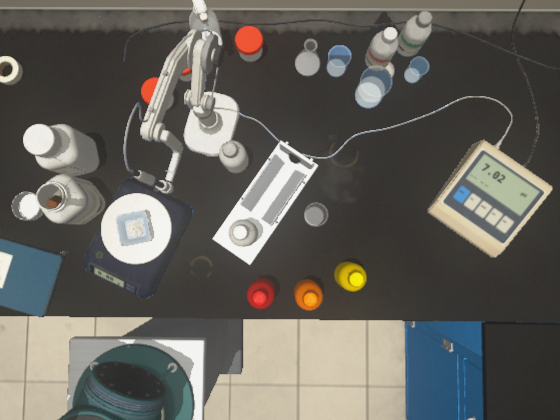

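```bash
cat > h.py <<'E'
import numpy as np,cv2,pickle
def ray(c,u,v):
    K=np.array(c["mtx"]);d=np.linalg.inv(K)@[u,v,1];d=np.array([d[0],-d[1],-d[2]])
    return np.array(c["origin"]),np.array(c["rotation"])@d
def atz(c,u,v,z):
    o,d=ray(c,u,v);return o+d*(z-o[2])/d[2]
def proj(c,P):
    P=np.atleast_2d(P);p=(P-c["origin"])@np.array(c["rotation"]);p=p*[1,-1,-1]
    q=p@np.array(c["mtx"]).T;return q[:,:2]/q[:,2:]
def crop(c,x0,y0,x1,y1,k,name):
    cv2.imwrite(name,cv2.resize(c["img"][y0:y1,x0:x1],None,fx=k,fy=k,interpolation=cv2.INTER_CUBIC))
E
python3 - <<'E'
from h import *
t=pickle.load(open("top0.pkl","rb"));s=pickle.load(open("scene0.pkl","rb"))
crop(t,200,130,335,270,5,"pics/topc.png");crop(s,200,165,350,290,5,"pics/scenec.png")
E
```

```text
(no output)
```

View pics/topc.png

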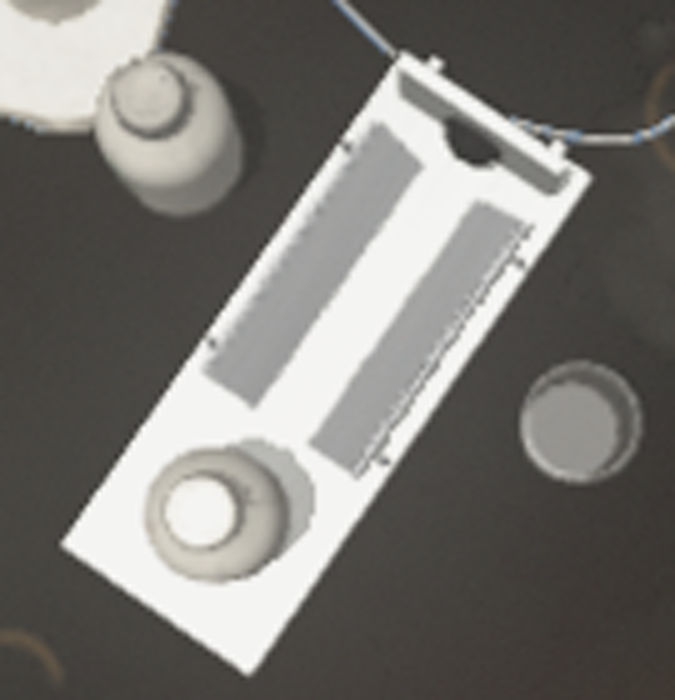

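View pics/scenec.png

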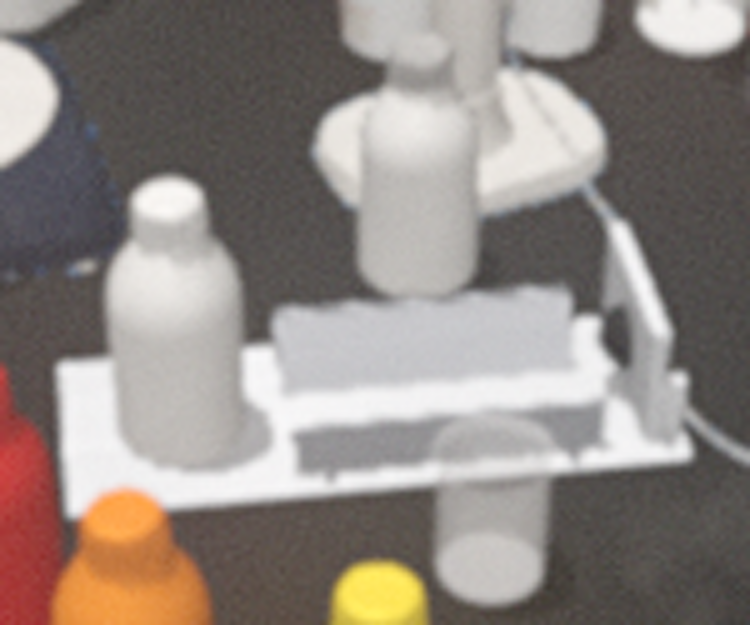

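```bash
cat > m.py <<'E'
from h import *
from scipy.optimize import least_squares
t=pickle.load(open("top0.pkl","rb"));s=pickle.load(open("scene0.pkl","rb"))
T=lambda x,y:(200+x/5-.4,130+y/5-.4); S=lambda x,y:(200+x/5-.4,165+y/5-.4)
# tray corners in tray frame: open end -155, far +135
obs=[(t,T(62,545),(-.155,.055,.004)),(t,T(250,675),(-.155,-.055,.004)),(t,T(592,178),(.135,-.055,.004)),
 (s,S(58,362),(-.155,.055,.004)),(s,S(72,514),(-.155,-.055,.004)),(s,S(692,458),(.135,-.055,.004))]
def f(p):
    a=p[2];R=np.array([[np.cos(a),-np.sin(a),0],[np.sin(a),np.cos(a),0],[0,0,1]])
    return np.concatenate([proj(c,R@np.array(q)+[p[0],p[1],0])[0]-np.array(px) for c,px,q in obs])
r=least_squares(f,[.45,-.3,-.6]);print("tray",r.x,np.degrees(r.x[2]));print(r.fun.round(1).reshape(-1,2))
top=atz(t,*T(202,511),.137);print("top(t)",top)
print("top(s)",atz(s,*S(169,199),.137))
p=r.x;a=p[2];ux=np.array([np.cos(a),np.sin(a)]);uy=np.array([-ux[1],ux[0]])
def loc(P): d=np.array(P[:2])-p[:2];return d@ux,d@uy
for P in (top,atz(s,*S(169,199),.137)):print(loc(P))
for n,P in dict(spare_t=atz(t,*T(150,95),.133),spare_s=atz(s,*S(422,50),.133),beaker_t=atz(t,*T(582,422),.068), beaker_s=atz(s,*S(490,570),0),
  stand_t=atz(t,*T(0,60),0),red=atz(t,260,297,.133),orange=atz(t,309,299,.133),yellow=atz(t,355,277,.133)).items():print(n,P.round(3),np.round(loc(P),3))
for n,P in dict(bal1=atz(t,190,210,.06),bal2=atz(t,150,297,.06),bal0=atz(t,124,180,.06)).items():print(n,P.round(3),np.round(loc(P),3))
print("startTCP px",proj(t,[[.125,.51,.239]]))
E
python3 m.py
```

```text
tray [ 0.48729082 -0.30852469 -0.59220895] -33.9310733702308
[[-0.4  0.4]
 [-0.1  0.7]
 [ 0.2  0.3]
 [ 0.8  0.1]
 [-0.2 -0.5]
 [ 0.7 -0.8]]
top(t) [ 0.40435428 -0.25666484  0.137     ]
top(s) [ 0.40023195 -0.25771559  0.137     ]
(np.float64(-0.09776116891453197), np.float64(-0.0032661590519782505))
(np.float64(-0.10059498039311375), np.float64(-0.006439033428434012))
spare_t [ 0.58  -0.232  0.133] [0.034 0.115]
spare_s [ 0.574 -0.234  0.133] [0.031 0.111]
beaker_t [ 0.447 -0.419  0.068] [ 0.029 -0.114]
beaker_s [ 0.445 -0.419  0.   ] [ 0.027 -0.115]
stand_t [ 0.626 -0.142  0.   ] [0.021 0.216]
red [ 0.271 -0.3    0.133] [-0.185 -0.113]
orange [ 0.268 -0.4    0.133] [-0.131 -0.199]
yellow [ 0.314 -0.495  0.133] [-0.04  -0.252]
bal1 [ 0.454 -0.135  0.06 ] [-0.124  0.125]
bal2 [ 0.258 -0.05   0.06 ] [-0.334  0.087]
bal0 [0.521 0.017 0.06 ] [-0.154  0.289]
startTCP px [[-192.12020858  381.12784806]]
```

```bash
python3 - <<'E'
from h import *
t=pickle.load(open("top0.pkl","rb"));s=pickle.load(open("scene0.pkl","rb"))
crop(t,0,0,280,310,2.5,"pics/topl.png");
crop(s,40,50,340,240,2.6,"pics/scenel.png")
E
```

```text
(no output)
```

View pics/topl.png

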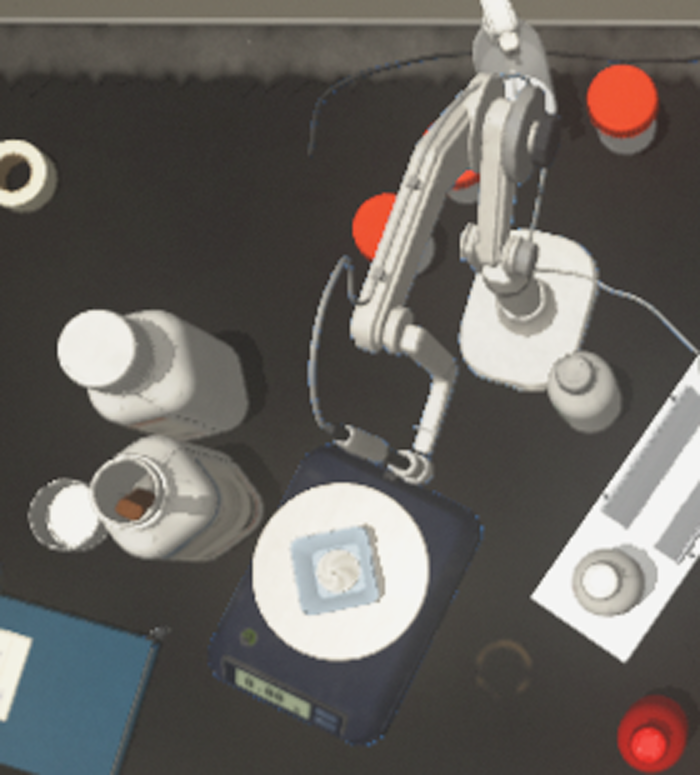

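View pics/scenel.png

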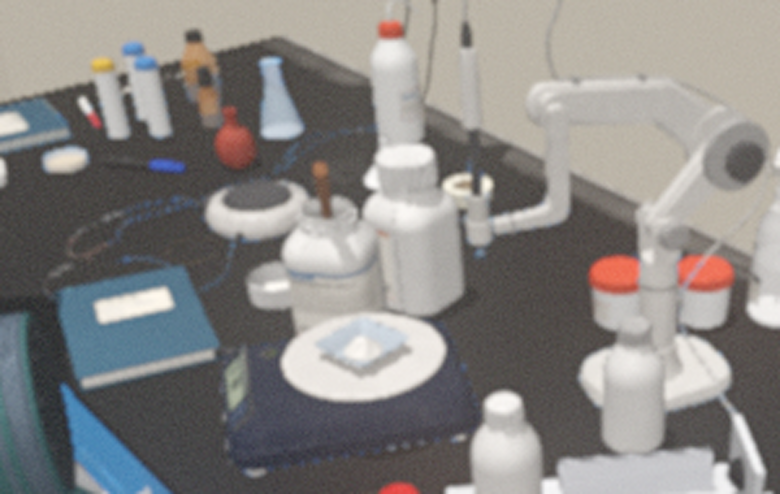

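```bash
python3 - <<'E'
from h import *
t=pickle.load(open("top0.pkl","rb"));s=pickle.load(open("scene0.pkl","rb"))
def tri(a,b):
    o1,d1=ray(t,*a);o2,d2=ray(s,*b)
    k=np.linalg.lstsq(np.c_[d1,-d2],o2-o1,rcond=None)[0];P=o1+k[0]*d1;Q=o2+k[1]*d2
    return ((P+Q)/2).round(3),np.linalg.norm(P-Q).round(3)
for n,a,b in [("powder rim",(52.8,196),(167,133)),("white cap",(38.8,139),(196,112)),("holder",(164,186),(225,140)),("elbow",(152,130),(253,90)),("pivot",(210,45),(322,108)),("balance pan",(136,228),(180,186)),("bottle top",(240.2,231.8),(233.6,204.6))]:print(n,tri(a,b))
E
```

```text
powder rim (array([0.475, 0.133, 0.144]), np.float64(0.0))
white cap (array([0.589, 0.155, 0.165]), np.float64(0.0))
holder (array([ 0.489, -0.117,  0.21 ]), np.float64(0.001))
elbow (array([ 0.572, -0.124,  0.313]), np.float64(0.004))
pivot (array([ 0.744, -0.201,  0.247]), np.float64(0.015))
balance pan (array([ 0.411, -0.016,  0.067]), np.float64(0.002))
bottle top (array([ 0.403, -0.256,  0.134]), np.float64(0.002))
```

Call:
{"op": "send_rows", "data": {
  "commands": [
    [[0, -4, -2.5], [0, 0, 0], 0],
    [[0, -4, -2.5], [0, 0, 0], 0],
    [[0, -4, -1], [0, 0, 0], 0],
    [[0, -2.5, 0], [0, 0, 0], 0],
    [[-3.97, -0.21, 0], [0, 0, 0.105], 0],
    [[-3.97, -0.21, 0], [0, 0, 0.105], 0],
    [[-3.97, -0.21, 0], [0, 0, 0.105], 0],
    [[-3.97, -0.21, 0], [0, 0, 0.105], 0],
    [[0, 0, 0], [0, 0, 0], 0]
  ],
  "newtons": 20
}}

```text
t: 1.0
eef_pos: [0.2354, 0.2984, 0.299]
tool_rot: [[-0.785, 0.62, 0.0], [0.62, 0.785, -0.001], [-0.001, -0.001, -1.0]]
force: [-0.0, -0.1, -0.5]
width: -0.003
```

Call:
{"op": "send_rows", "data": {
  "commands": [
    [[-3.97, -0.21, 0], [0, 0, 0.105], 0],
    [[-3.97, -0.21, 0], [0, 0, 0.105], 0],
    [[-3.97, -0.21, 0], [0, 0, 0.105], 0],
    [[-3.97, -0.21, 0], [0, 0, 0.105], 0],
    [[-3.97, -0.21, 0], [0, 0, 0.105], 0],
    [[-3.97, -0.21, 0], [0, 0, 0.105], 0],
    [[-3.97, -0.21, 0], [0, 0, 0.105], 0],
    [[-3.97, -0.21, 0], [0, 0, 0.105], 0],
    [[-3.97, -0.21, 0], [0, 0, 0.105], 0],
    [[-3.97, -0.21, 0], [0, 0, 0.105], 0],
    [[-3.97, -0.21, 0], [0, 0, 0.105], 0],
    [[-3.97, -0.21, 0], [0, 0, 0.105], 0]
  ]
}}

```text
t: 2.2
eef_pos: [0.3557, -0.1296, 0.2991]
tool_rot: [[0.345, 0.939, -0.0], [0.939, -0.345, 0.0], [0.0, -0.0, -1.0]]
force: [0.8, -0.5, -0.1]
width: 0.0
```

Call:
{"op": "send_rows", "data": {
  "commands": [
    [[-3.97, -0.21, 0], [0, 0, 0.105], 0],
    [[-3.97, -0.21, 0], [0, 0, 0.105], 0],
    [[0, 0, 0], [0, 0, 0], 0],
    [[0, 0, 0], [0, 0, 0], 0]
  ]
}}

```text
t: 2.6
eef_pos: [0.321, -0.1999, 0.2991]
tool_rot: [[0.531, 0.847, -0.0], [0.847, -0.531, 0.001], [0.0, -0.001, -1.0]]
force: [-0.1, -0.2, -0.2]
width: 0.004
```

```bash
cat > w.py <<'E'
from plant import *
from h import *
P=np.array([0.48729,-0.30852]);a=-0.59221
ux=np.array([np.cos(a),np.sin(a)]);uy=np.array([-ux[1],ux[0]])
def tl(p): d=np.array(p[:2])-P;return np.round([1e3*d@ux,1e3*d@uy,1e3*p[2]],1)
def st():
    s=sense();R=s["tool_rot"];f=s["force"]
    print("t",round(s["t"],2),"TCP tray mm",tl(s["eef_pos"]),"yaw y",np.degrees(np.arctan2(R[1,1],R[0,1])).round(2),"F tray",np.round([f[:2]@ux,f[:2]@uy,f[2]],2),"w",round(s["width"],3))
    return s
E
python3 - <<'E'
from w import *
s=st();R=s["tool_rot"]
d=np.array([*(P+ux*-.160+uy*-.005),.126])-s["eef_pos"];print("to go tool cm",(R.T@d*100).round(2),s["joint_positions"].round(1))
for n in ("scene","top"):
    c=capture(n);cv2.imwrite(f"pics/{n}1.png",c["img"]);pickle.dump(c,open(f"{n}1.pkl","wb"))
E
```

```text
t 2.6 TCP tray mm [-198.6   -2.7  299.1] yaw y -32.08 F tray [ 0.07 -0.23 -0.17] w 0.004
to go tool cm [-0.36  3.86 17.31] [-44.3  -0.3 -11.9  78.4   0.   77.8]
```

View pics/scene1.png

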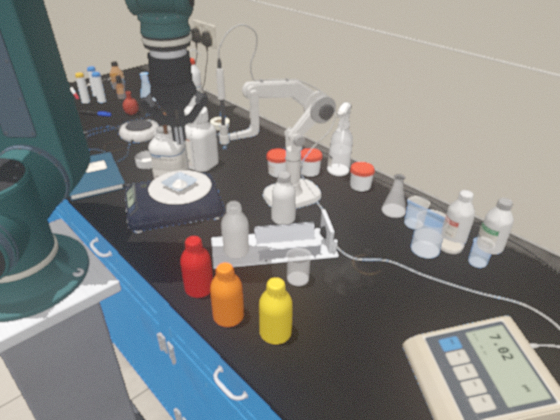

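Call:
{"op": "send_rows", "data": {
  "commands": [
    [[-0.3, 1.3, 4], [0, 0, 0.032], 0],
    [[0, 1.3, 4], [0, 0, 0], 0],
    [[0, 1, 4], [0, 0, 0], 0],
    [[0, 0.2, 3], [0, 0, 0], 0],
    [[0, 0, 1.9], [0, 0, 0], 0],
    [[0, 0, 0.4], [0, 0, 0], 0],
    [[0, 0, 0], [0, 0, 0], 0],
    [[0, 0, 0], [0, 0, 0], 0]
  ]
}}

```text
t: 3.5
eef_pos: [0.3521, -0.2231, 0.1273]
tool_rot: [[0.556, 0.831, 0.001], [0.831, -0.556, -0.001], [-0.0, 0.001, -1.0]]
force: [-0.1, -0.4, -0.5]
width: 0.004
```

```bash
python3 - <<'E'
from w import *
s=st()
c=capture("scene");pickle.dump(c,open("scene2.pkl","wb"));crop(c,120,80,360,300,3,"pics/s2.png")
c=capture("top");pickle.dump(c,open("top2.pkl","wb"));crop(c,160,120,335,290,4,"pics/t2.png")
E
```

```text
t 3.5 TCP tray mm [-159.9   -4.6  127.3] yaw y -33.79 F tray [ 0.14 -0.43 -0.54] w 0.004
```

View pics/s2.png

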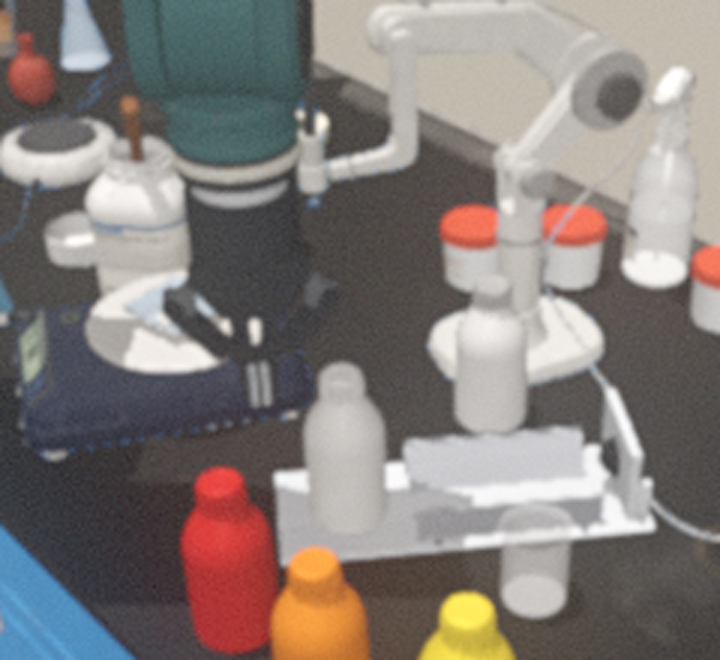

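View pics/t2.png

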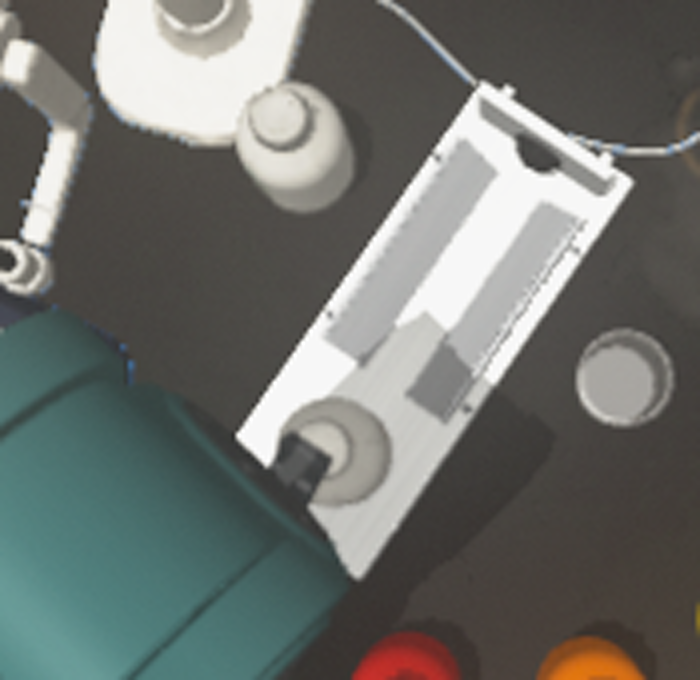

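```bash
python3 - <<'E'
from w import *
c=pickle.load(open("scene2.pkl","rb"))
for x in(-.16,-.12,-.11,-.1,-.09):
  for z in (.12,.15,.18,.21):
    print(x,z,((proj(c,[[*(P+ux*x+uy*-.0046),z]])[0]-[120,80])*3).round(0),end="; ")
  print()
crop(c,160,130,260,240,7,"pics/s2b.png")
E
```

```text
-0.16 0.12 [260. 397.]; -0.16 0.15 [257. 363.]; -0.16 0.18 [253. 328.]; -0.16 0.21 [249. 291.]; 
-0.12 0.12 [315. 393.]; -0.12 0.15 [312. 359.]; -0.12 0.18 [310. 324.]; -0.12 0.21 [307. 287.]; 
-0.11 0.12 [328. 392.]; -0.11 0.15 [326. 358.]; -0.11 0.18 [324. 323.]; -0.11 0.21 [321. 286.]; 
-0.1 0.12 [342. 391.]; -0.1 0.15 [340. 357.]; -0.1 0.18 [338. 322.]; -0.1 0.21 [336. 285.]; 
-0.09 0.12 [355. 390.]; -0.09 0.15 [354. 356.]; -0.09 0.18 [352. 321.]; -0.09 0.21 [350. 284.];
```

View pics/s2b.png

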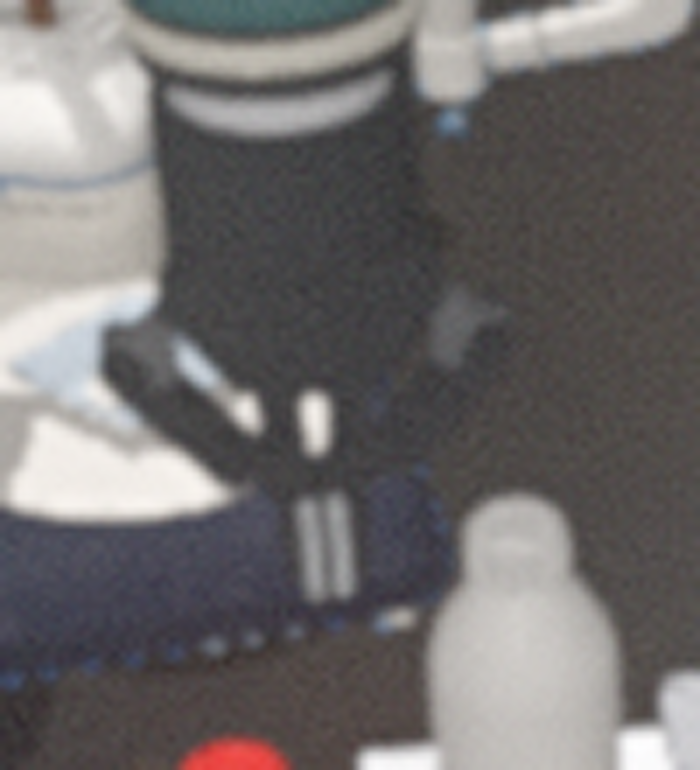

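Call:
{"op": "send_rows", "data": {
  "commands": [
    [[0, 0.5, 0], [0, 0, 0], 0],
    [[0, 0.5, 0], [0, 0, 0], 0],
    [[0, 0.5, 0], [0, 0, 0], 0],
    [[0, 0.4, 0], [0, 0, 0], 0],
    [[0, 0.3, 0], [0, 0, 0], 0],
    [[0, 0.2, 0], [0, 0, 0], 0],
    [[0, 0.2, 0], [0, 0, 0], 0],
    [[0, 0.2, 0], [0, 0, 0], 0]
  ]
}}

```text
t: 4.4
eef_pos: [0.3747, -0.2388, 0.1263]
tool_rot: [[0.557, 0.83, -0.0], [0.83, -0.557, 0.0], [0.0, -0.0, -1.0]]
force: [0.6, 0.6, -1.2]
width: 0.004
```

```bash
python3 - <<'E'
from w import *
s=st()
E
```

```text
t 4.4 TCP tray mm [-132.3   -5.   126.3] yaw y -33.86 F tray [ 0.19  0.81 -1.25] w 0.004
```

Call:
{"op": "send_rows", "data": {
  "commands": [
    [[0, 0.2, 0], [0, 0, 0], 0],
    [[0, 0.2, 0], [0, 0, 0], 0],
    [[0, 0.25, 0], [0, 0, 0], 0],
    [[0, 0.25, 0], [0, 0, 0], 0],
    [[0, 0.25, 0], [0, 0, 0], 0],
    [[0, 0.25, 0], [0, 0, 0], 0]
  ]
}}

```text
t: 5.0
eef_pos: [0.3865, -0.2467, 0.1263]
tool_rot: [[0.557, 0.83, 0.0], [0.83, -0.557, 0.0], [0.0, -0.0, -1.0]]
force: [-0.7, 1.3, 0.6]
width: 0.002
```

```bash
python3 - <<'E'
from w import *
s=st()
c=capture("scene");pickle.dump(c,open("scene3.pkl","wb"));crop(c,160,130,350,260,4,"pics/s3.png")
E
```

```text
t 5.0 TCP tray mm [-118.1   -5.   126.3] yaw y -33.86 F tray [-1.3   0.69  0.62] w 0.002
```

View pics/s3.png

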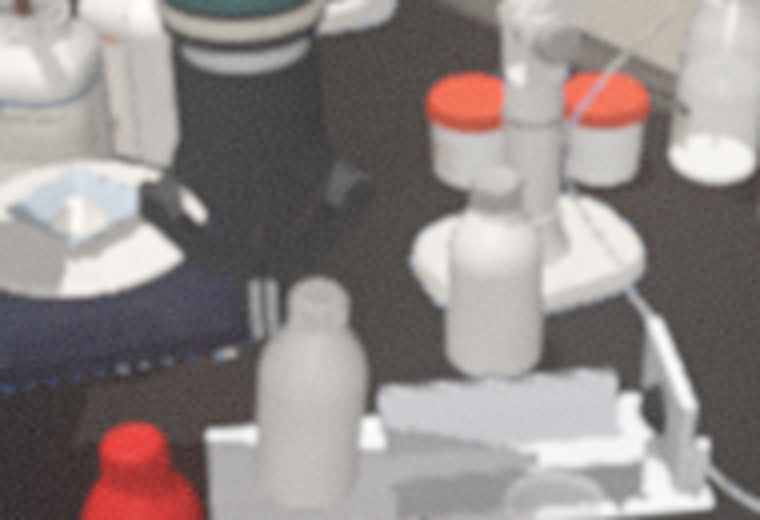

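Call:
{"op": "send_rows", "data": {
  "commands": [
    [[0, 0.25, 0], [0, 0, 0], 0],
    [[0, 0.25, 0], [0, 0, 0], 0],
    [[0, 0.25, 0], [0, 0, 0], 0],
    [[0, 0.25, 0], [0, 0, 0], 0],
    [[0, 0.25, 0], [0, 0, 0], 0],
    [[0, 0.25, 0], [0, 0, 0], 0],
    [[0, 0.25, 0], [0, 0, 0], 0],
    [[0, 0.25, 0], [0, 0, 0], 0]
  ]
}}

```text
t: 5.85
eef_pos: [0.4031, -0.2579, 0.1263]
tool_rot: [[0.557, 0.83, -0.0], [0.83, -0.557, -0.0], [-0.0, -0.0, -1.0]]
force: [-0.5, -0.3, 0.4]
width: 0.002
```

```bash
python3 - <<'E'
from w import *
s=st()
c=capture("scene");pickle.dump(c,open("scene4.pkl","wb"));crop(c,160,130,350,260,4,"pics/s4.png")
E
```

```text
t 5.85 TCP tray mm [-98.1  -5.  126.3] yaw y -33.86 F tray [-0.25 -0.57  0.35] w 0.002
```

View pics/s4.png

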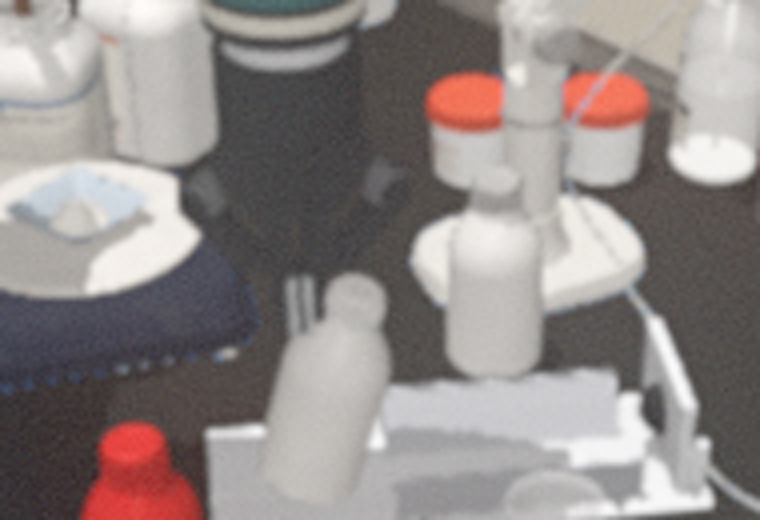

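Call:
{"op": "send_rows", "data": {
  "commands": [
    [[0, 0.25, 0], [0, 0, 0], 0],
    [[0, 0.25, 0], [0, 0, 0], 0],
    [[0, 0.25, 0], [0, 0, 0], 0],
    [[0, 0.25, 0], [0, 0, 0], 0],
    [[0, 0.25, 0], [0, 0, 0], 0],
    [[0, 0.25, 0], [0, 0, 0], 0],
    [[0, 0.25, 0], [0, 0, 0], 0],
    [[0, 0.25, 0], [0, 0, 0], 0],
    [[0, 0.2, 0], [0, 0, 0], 0],
    [[0, 0.1, 0], [0, 0, 0], 0],
    [[0, 0, 0], [0, 0, 0], 0],
    [[0, 0, 0], [0, 0, 0], 0]
  ]
}}

```text
t: 7.1
eef_pos: [0.4219, -0.2705, 0.1263]
tool_rot: [[0.557, 0.83, -0.0], [0.83, -0.557, 0.0], [-0.0, -0.0, -1.0]]
force: [-0.0, -0.1, -0.5]
width: -0.003
```

```bash
python3 - <<'E'
from w import *
s=st()
c=capture("scene");pickle.dump(c,open("scene5.pkl","wb"));crop(c,160,130,350,260,4,"pics/s5.png")
E
```

```text
t 7.1 TCP tray mm [-75.4  -4.9 126.3] yaw y -33.86 F tray [ 0.04 -0.08 -0.5 ] w -0.003
```

View pics/s5.png

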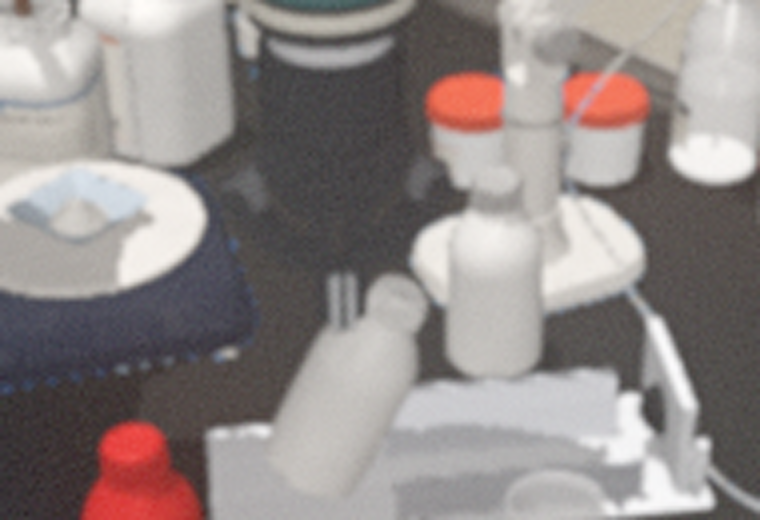

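Call:
{"op": "send_rows", "data": {
  "commands": [
    [[0, 0.25, 0], [0, 0, 0], 0],
    [[0, 0.25, 0], [0, 0, 0], 0],
    [[0, 0.25, 0], [0, 0, 0], 0],
    [[0, 0.25, 0], [0, 0, 0], 0],
    [[0, 0.25, 0], [0, 0, 0], 0],
    [[0, 0.2, 0], [0, 0, 0], 0],
    [[0, 0.1, 0], [0, 0, 0], 0],
    [[0, 0, 0], [0, 0, 0], 0],
    [[0, 0, 0], [0, 0, 0], 0],
    [[0, 0, 0], [0, 0, 0], 0],
    [[0, 0, 0], [0, 0, 0], 0]
  ]
}}

```text
t: 8.25
eef_pos: [0.4348, -0.2791, 0.1263]
tool_rot: [[0.557, 0.83, 0.0], [0.83, -0.557, -0.0], [0.0, 0.0, -1.0]]
force: [-0.8, -0.3, -0.2]
width: -0.002
```

```bash
python3 - <<'E'
from w import *
s=st()
c=capture("scene");pickle.dump(c,open("scene6.pkl","wb"));crop(c,160,130,350,260,4,"pics/s6.png")
E
```

```text
t 8.25 TCP tray mm [-59.9  -4.9 126.3] yaw y -33.86 F tray [-0.49 -0.69 -0.24] w -0.002
```

View pics/s6.png

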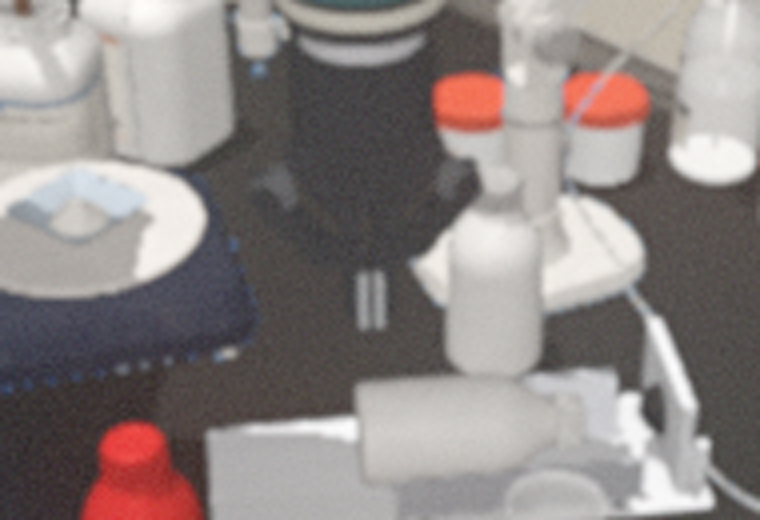

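Call:
{"op": "send_rows", "data": {
  "commands": [
    [[0, -2, -0.5], [0, 0, 0], 0],
    [[0, -3, 0], [0, 0, 0], 0],
    [[0.5, -2.5, 0], [0, 0, 0], 0],
    [[0, 0, 0], [0, 0, -0.14], 0],
    [[0, 0, 0], [0, 0, -0.14], 0],
    [[0, 0, 0], [0, 0, -0.14], 0],
    [[0, 0, 0], [0, 0, -0.14], 0],
    [[0, 0, 0], [0, 0, -0.14], 0],
    [[0, 0, 0], [0, 0, -0.14], 0],
    [[0, 0, 0], [0, 0, -0.14], 0],
    [[0, 0, 0], [0, 0, -0.14], 0]
  ]
}}

```text
t: 9.4
eef_pos: [0.3754, -0.2332, 0.1313]
tool_rot: [[-0.51, 0.86, 0.0], [0.86, 0.51, -0.0], [-0.0, 0.0, -1.0]]
force: [0.2, 0.5, 0.3]
width: -0.003
```

Call:
{"op": "send_rows", "data": {
  "commands": [
    [[0, 0, 0], [0, 0, -0.14], 0],
    [[0, 0, 0], [0, 0, -0.14], 0],
    [[0, 0, 0], [0, 0, -0.14], 0],
    [[0, 0, 0], [0, 0, -0.032], 0],
    [[0, 0, 0], [0, 0, 0], 0],
    [[0, 0, 0], [0, 0, 0], 0],
    [[0, 0, 0], [0, 0, 0], 0]
  ]
}}

```text
t: 10.1
eef_pos: [0.3754, -0.2332, 0.1313]
tool_rot: [[-0.83, 0.557, 0.0], [0.557, 0.83, -0.0], [-0.0, 0.0, -1.0]]
force: [-0.1, -0.2, 0.7]
width: -0.001
```

```bash
python3 - <<'E'
from w import *
s=st();print(s["joint_positions"].round(1))
c=capture("scene");pickle.dump(c,open("scene7.pkl","wb"));crop(c,160,130,350,260,4,"pics/s7.png")
c=capture("top");pickle.dump(c,open("top7.pkl","wb"));crop(c,200,130,335,270,4,"pics/t7.png")
E
```

```text
t 10.1 TCP tray mm [-134.9    0.   131.3] yaw y 56.15 F tray [ 0.01 -0.24  0.7 ] w -0.001
[-42.4  10.8 -26.3  52.9   0.   -8.6]
```

View pics/s7.png

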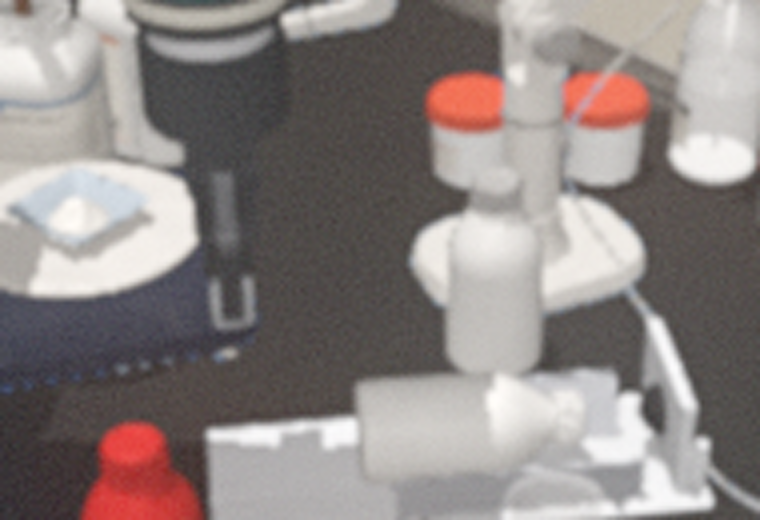

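View pics/t7.png

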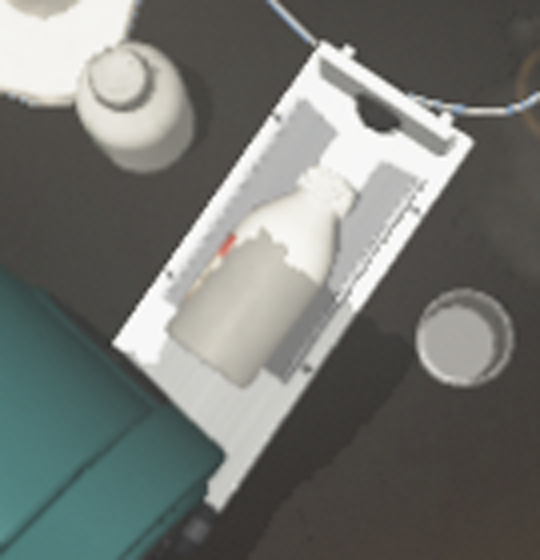

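Call:
{"op": "send_rows", "data": {
  "commands": [
    [[-1, 0, 2], [0, 0, 0], 0],
    [[-0.5, 0, 3], [0, 0, 0], 0],
    [[0, 0, 3], [0, 0, 0], 0],
    [[0, 0, 2], [0, 0, 0], 0],
    [[0, 0, 0.8], [0, 0, 0], 0],
    [[0, 0, 0], [0, 0, 0], 0],
    [[0, 0, 0], [0, 0, 0], 0],
    [[0, 0, 0], [0, 0, 0], 0]
  ]
}}

```text
t: 11.0
eef_pos: [0.3884, -0.242, 0.0242]
tool_rot: [[-0.831, 0.556, 0.001], [0.556, 0.831, -0.001], [-0.002, -0.0, -1.0]]
force: [-0.8, 0.3, 0.4]
width: -0.001
```

```bash
python3 - <<'E'
from w import *
s=st()
c=capture("scene");pickle.dump(c,open("scene8.pkl","wb"));crop(c,160,130,350,260,4,"pics/s8.png")
f0=[]
E
```

```text
t 11.0 TCP tray mm [-1.192e+02 -1.000e-01  2.420e+01] yaw y 56.2 F tray [-0.83 -0.21  0.37] w -0.001
```

View pics/s8.png

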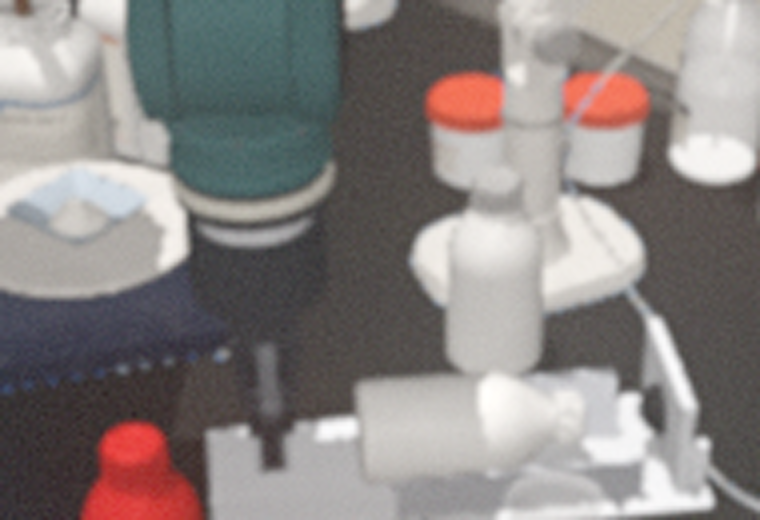

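Call:
{"op": "send_rows", "data": {
  "commands": [
    [[-0.5, 0, 0], [0, 0, 0], 0],
    [[-0.8, 0, 0], [0, 0, 0], 0],
    [[-0.7, 0, 0], [0, 0, 0], 0],
    [[-0.4, 0, 0], [0, 0, 0], 0],
    [[-0.3, 0, 0], [0, 0, 0], 0],
    [[-0.2, 0, 0], [0, 0, 0], 0],
    [[-0.2, 0, 0], [0, 0, 0], 0],
    [[-0.2, 0, 0], [0, 0, 0], 0],
    [[-0.2, 0, 0], [0, 0, 0], 0]
  ]
}}

```text
t: 11.95
eef_pos: [0.417, -0.2611, 0.0233]
tool_rot: [[-0.831, 0.556, -0.0], [0.556, 0.831, 0.0], [0.0, 0.0, -1.0]]
force: [0.3, -0.3, 0.3]
width: -0.001
```

```bash
python3 - <<'E'
from w import *
s=st()
E
```

```text
t 11.95 TCP tray mm [-84.8   0.1  23.3] yaw y 56.21 F tray [ 0.44 -0.03  0.25] w -0.001
```

Call:
{"op": "send_rows", "data": {
  "commands": [
    [[-0.2, 0, 0], [0, 0, 0], 0],
    [[-0.2, 0, 0], [0, 0, 0], 0],
    [[-0.2, 0, 0], [0, 0, 0], 0],
    [[-0.2, 0, 0], [0, 0, 0], 0],
    [[-0.2, 0, 0], [0, 0, 0], 0],
    [[-0.2, 0, 0], [0, 0, 0], 0],
    [[-0.2, 0, 0], [0, 0, 0], 0],
    [[-0.2, 0, 0], [0, 0, 0], 0]
  ]
}}

```text
t: 12.75
eef_pos: [0.4304, -0.27, 0.0233]
tool_rot: [[-0.831, 0.556, 0.0], [0.556, 0.831, 0.0], [-0.0, 0.0, -1.0]]
force: [-2.0, 1.2, 0.2]
width: -0.003
```

```bash
python3 - <<'E'
from w import *
s=st()
c=capture("scene");crop(c,160,130,350,260,4,"pics/s9.png")
s=st()
E
```

```text
t 12.75 TCP tray mm [-68.7   0.2  23.3] yaw y 56.21 F tray [-2.32 -0.09  0.22] w -0.003
t 12.8 TCP tray mm [-68.4   0.1  23.3] yaw y 56.21 F tray [-2.22  0.22  0.3 ] w 0.003
```

View pics/s9.png

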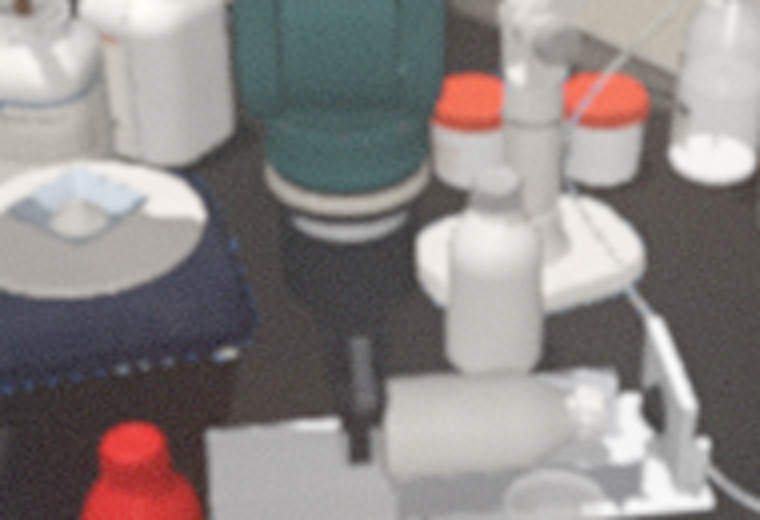

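Call:
{"op": "send_rows", "data": {
  "commands": [
    [[-0.2, 0, 0], [0, 0, 0], 0],
    [[-0.2, 0, 0], [0, 0, 0], 0],
    [[-0.2, 0, 0], [0, 0, 0], 0],
    [[-0.2, 0, 0], [0, 0, 0], 0],
    [[-0.2, 0, 0], [0, 0, 0], 0],
    [[-0.2, 0, 0], [0, 0, 0], 0],
    [[-0.2, 0, 0], [0, 0, 0], 0]
  ]
}}

```text
t: 13.5
eef_pos: [0.442, -0.2778, 0.0233]
tool_rot: [[-0.831, 0.556, 0.0], [0.556, 0.831, -0.0], [-0.0, -0.0, -1.0]]
force: [-2.1, 2.4, -0.2]
width: -0.002
```

```bash
python3 - <<'E'
from w import *
s=st()
c=capture("scene");crop(c,230,180,350,260,6,"pics/s10.png")
s=st()
E
```

```text
t 13.5 TCP tray mm [-54.7   0.2  23.3] yaw y 56.21 F tray [-3.13  0.83 -0.22] w -0.002
t 13.55 TCP tray mm [-54.4   0.2  23.3] yaw y 56.21 F tray [-1.36  0.19 -0.99] w -0.001
```

View pics/s10.png

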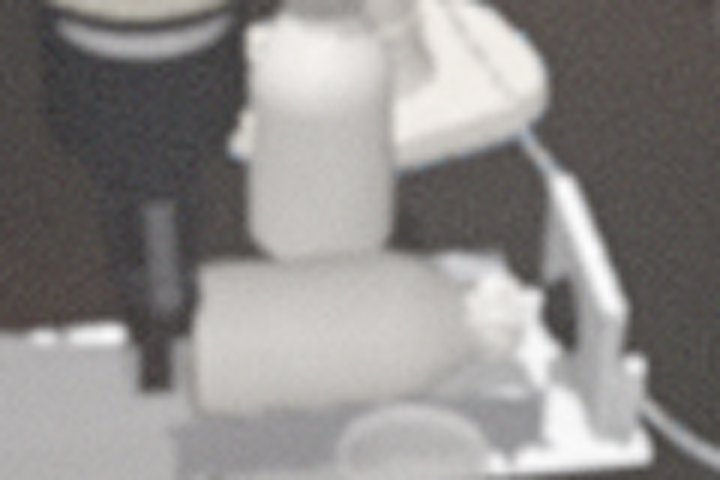

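Call:
{"op": "send_rows", "data": {
  "commands": [
    [[-0.1, 0, 0], [0, 0, 0], 0],
    [[-0.1, 0, 0], [0, 0, 0], 0],
    [[-0.1, 0, 0], [0, 0, 0], 0],
    [[-0.1, 0, 0], [0, 0, 0], 0],
    [[-0.1, 0, 0], [0, 0, 0], 0]
  ]
}}

```text
t: 14.05
eef_pos: [0.4461, -0.2805, 0.0233]
tool_rot: [[-0.831, 0.556, -0.0], [0.556, 0.831, 0.0], [0.0, -0.0, -1.0]]
force: [-1.7, 2.1, 0.4]
width: -0.004
```

Call:
{"op": "send_rows", "data": {
  "commands": [
    [[-0.05, 0, 0], [0, 0, 0], 0],
    [[-0.05, 0, 0], [0, 0, 0], 0]
  ]
}}

```text
t: 14.25
eef_pos: [0.4469, -0.2811, 0.0233]
tool_rot: [[-0.831, 0.556, -0.0], [0.556, 0.831, 0.0], [0.0, 0.0, -1.0]]
force: [-2.2, 1.5, 0.7]
width: 0.001
```

Call:
{"op": "send_rows", "data": {
  "commands": [
    [[-0.05, 0, 0], [0, 0, 0], 0],
    [[-0.05, 0, 0], [0, 0, 0], 0]
  ]
}}

```text
t: 14.45
eef_pos: [0.4477, -0.2816, 0.0233]
tool_rot: [[-0.831, 0.556, -0.0], [0.556, 0.831, 0.0], [0.0, -0.0, -1.0]]
force: [-3.4, 1.2, 1.2]
width: -0.001
```

Call:
{"op": "send_rows", "data": {
  "commands": [
    [[-0.05, 0, 0], [0, 0, 0], 0],
    [[-0.05, 0, 0], [0, 0, 0], 0]
  ]
}}

```text
t: 14.65
eef_pos: [0.448, -0.2818, 0.0232]
tool_rot: [[-0.831, 0.556, -0.001], [0.556, 0.831, 0.001], [0.001, 0.0, -1.0]]
force: [-6.4, 5.4, 4.4]
width: 0.001
```

Call:
{"op": "send_rows", "data": {
  "commands": [
    [[-0.05, 0, 0], [0, 0, 0], 0],
    [[-0.05, 0, 0], [0, 0, 0], 0]
  ]
}}

```text
t: 14.85
eef_pos: [0.4484, -0.2819, 0.0231]
tool_rot: [[-0.831, 0.556, -0.002], [0.556, 0.831, 0.001], [0.002, 0.0, -1.0]]
force: [-8.2, 6.0, 4.0]
width: -0.0
```

Call:
{"op": "send_rows", "data": {
  "commands": [
    [[-0.05, 0, 0], [0, 0, 0], 0],
    [[-0.03, 0, 0], [0, 0, 0], 0]
  ]
}}

```text
t: 15.05
eef_pos: [0.4486, -0.2821, 0.0229]
tool_rot: [[-0.831, 0.556, -0.003], [0.556, 0.831, 0.002], [0.003, 0.0, -1.0]]
force: [-10.8, 6.5, 5.9]
width: -0.001
```

Call:
{"op": "send_rows", "data": {
  "commands": [
    [[0, 0, 0], [0, 0, 0], 0]
  ]
}}

```text
t: 15.15
eef_pos: [0.4486, -0.2821, 0.023]
tool_rot: [[-0.831, 0.556, -0.003], [0.556, 0.831, 0.002], [0.003, 0.0, -1.0]]
force: [-9.9, 6.8, 5.2]
width: -0.006
```

```bash
python3 - <<'E'
from w import *
s=st()
E
```

```text
t 15.15 TCP tray mm [-46.8   0.4  23. ] yaw y 56.21 F tray [-12.01   0.12   5.19] w -0.006
```

Call:
{"op": "send_rows", "data": {
  "commands": [
    [[-0.03, 0, 0], [0, 0, 0], 0],
    [[0, 0, 0], [0, 0, 0], 0],
    [[0, 0, 0], [0, 0, 0], 0],
    [[0, 0, 0], [0, 0, 0], 0]
  ]
}}

```text
t: 15.55
eef_pos: [0.4488, -0.2822, 0.0229]
tool_rot: [[-0.831, 0.556, -0.003], [0.556, 0.831, 0.002], [0.003, 0.0, -1.0]]
force: [-10.3, 7.2, 4.4]
width: -0.002
```

```bash
python3 - <<'E'
from w import *
s=st()
c=capture("scene");crop(c,230,180,350,260,6,"pics/s11.png")
s=st()
E
```

```text
t 15.55 TCP tray mm [-46.7   0.4  22.9] yaw y 56.2 F tray [-12.58   0.16   4.45] w -0.002
t 15.6 TCP tray mm [-46.7   0.4  22.9] yaw y 56.2 F tray [-11.81   0.02   4.67] w 0.005
```

View pics/s11.png

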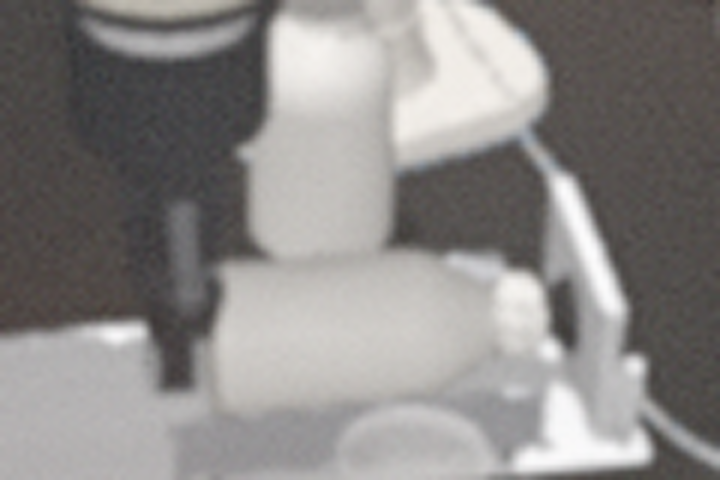

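```bash
python3 - <<'E'
from w import *
c=capture("scene");t=capture("top")
pts=[[*(P+ux*x+uy*y),z] for x,y,z in((.1,0,.034),(.095,0,.034),(.1,0,.0505),(-.033,0,.064),(-.033,-.03,.034))]
print(((proj(c,pts)-[230,180])*6).round(0)); 
print(((proj(t,pts)-[230,130])*7).round(0))
crop(c,280,205,350,260,10,"pics/s12.png");crop(t,230,130,335,215,7,"pics/t12.png")
print(((proj(c,pts)-[280,205])*10).round(0));st()
E
```

```text
[[538. 313.]
 [525. 314.]
 [540. 280.]
 [204. 281.]
 [215. 390.]]
[[430. 226.]
 [421. 238.]
 [431. 216.]
 [199. 546.]
 [278. 604.]]
[[ 396.  272.]
 [ 375.  273.]
 [ 400.  216.]
 [-160.  218.]
 [-142.  400.]]
t 15.7 TCP tray mm [-46.7   0.4  22.9] yaw y 56.21 F tray [-12.48   0.23   5.07] w 0.001
```

View pics/s12.png

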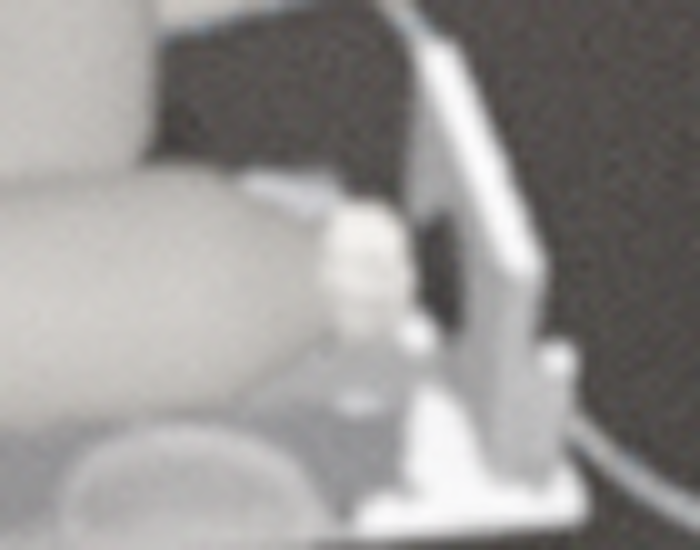

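View pics/t12.png

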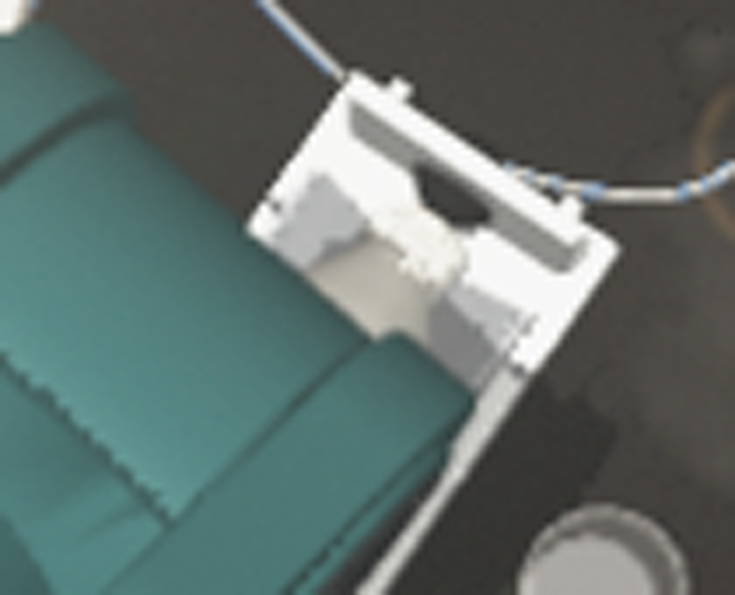

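Call:
{"op": "send_rows", "data": {
  "commands": [
    [[-0.02, 0, 0], [0, 0, 0], 0],
    [[0, 0, 0], [0, 0, 0], 0],
    [[0, 0, 0], [0, 0, 0], 0],
    [[0, 0, 0], [0, 0, 0], 0],
    [[0, 0, 0], [0, 0, 0], 0],
    [[0, 0, 0], [0, 0, 0], 0],
    [[0, 0, 0], [0, 0, 0], 0]
  ]
}}

```text
t: 16.4
eef_pos: [0.4488, -0.2822, 0.0228]
tool_rot: [[-0.831, 0.556, -0.003], [0.556, 0.831, 0.002], [0.004, 0.0, -1.0]]
force: [-11.3, 7.0, 3.8]
width: 0.005
```

```bash
python3 - <<'E'
from w import *
s=st()
E
```

```text
t 16.4 TCP tray mm [-46.6   0.4  22.8] yaw y 56.21 F tray [-13.25  -0.48   3.78] w 0.005
```

Call:
{"op": "send_rows", "data": {
  "commands": [
    [[0, 0, 0], [0, 0, 0], 0],
    [[0, 0, 0], [0, 0, 0], 0],
    [[0, 0, 0], [0, 0, 0], 0],
    [[0, 0, 0], [0, 0, 0], 0],
    [[0, 0, 0], [0, 0, 0], 0],
    [[0, 0, 0], [0, 0, 0], 0],
    [[0, 0, 0], [0, 0, 0], 0],
    [[0, 0, 0], [0, 0, 0], 0]
  ]
}}

```text
t: 17.2
eef_pos: [0.4488, -0.2822, 0.0228]
tool_rot: [[-0.831, 0.556, -0.003], [0.556, 0.831, 0.002], [0.004, 0.0, -1.0]]
force: [-10.8, 6.3, 4.2]
width: -0.0
```

```bash
python3 - <<'E'
from w import *
s=st()
E
```

```text
t 17.2 TCP tray mm [-46.6   0.4  22.8] yaw y 56.21 F tray [-12.44  -0.76   4.16] w -0.0
```

Call:
{"op": "send_rows", "data": {
  "commands": [
    [[0.03, 0, 0], [0, 0, 0], 0],
    [[0.03, 0, 0], [0, 0, 0], 0],
    [[0.03, 0, 0], [0, 0, 0], 0],
    [[0.03, 0, 0], [0, 0, 0], 0],
    [[0.03, 0, 0], [0, 0, 0], 0],
    [[0.03, 0, 0], [0, 0, 0], 0],
    [[0.03, 0, 0], [0, 0, 0], 0],
    [[0.03, 0, 0], [0, 0, 0], 0],
    [[0.03, 0, 0], [0, 0, 0], 0],
    [[0.03, 0, 0], [0, 0, 0], 0],
    [[0.05, 0, 0], [0, 0, 0], 0],
    [[0.05, 0, 0], [0, 0, 0], 0]
  ]
}}

```text
t: 18.4
eef_pos: [0.4477, -0.2817, 0.0236]
tool_rot: [[-0.831, 0.556, 0.001], [0.556, 0.831, -0.001], [-0.002, -0.0, -1.0]]
force: [-0.1, -0.2, 1.2]
width: 0.004
```

```bash
python3 - <<'E'
from w import *
s=st()
E
```

```text
t 18.4 TCP tray mm [-47.8   0.1  23.6] yaw y 56.21 F tray [ 0.01 -0.22  1.2 ] w 0.004
```

Call:
{"op": "send_rows", "data": {
  "commands": [
    [[0.1, 0, 0], [0, 0, 0], 0],
    [[0.3, 0, 0], [0, 0, 0], 0],
    [[1, 0, 0], [0, 0, 0], 0],
    [[2, 0, 0], [0, 0, 0], 0],
    [[2, 0, 0], [0, 0, 0], 0],
    [[1, 0, -2], [0, 0, 0], 0],
    [[0, 0, -4], [0, 0, 0], 0],
    [[0, 0, -4], [0, 0, 0], 0],
    [[0, 0, -4], [0, 0, 0], 0],
    [[2, 0, -3], [0, 0, 0], 0],
    [[3, 0, 0], [0, 0, 0], 0],
    [[3, 0, 0], [0, 0, 0], 0]
  ]
}}

```text
t: 19.6
eef_pos: [0.3265, -0.2004, 0.1937]
tool_rot: [[-0.831, 0.556, 0.001], [0.556, 0.831, -0.001], [-0.001, -0.0, -1.0]]
force: [-0.2, -0.1, 0.0]
width: -0.001
```

```bash
python3 - <<'E'
from w import *
s=st()
c=capture("scene");crop(c,160,130,350,280,4,"pics/s13.png");t=capture("top");crop(t,200,120,345,230,5,"pics/t13.png")
s=st()
E
```

```text
t 19.6 TCP tray mm [-1.938e+02 -1.000e-01  1.937e+02] yaw y 56.22 F tray [-0.15 -0.22  0.01] w -0.001
t 19.7 TCP tray mm [-196.3    0.3  193.3] yaw y 56.21 F tray [-0.3  -0.43  0.39] w 0.0
```

View pics/s13.png

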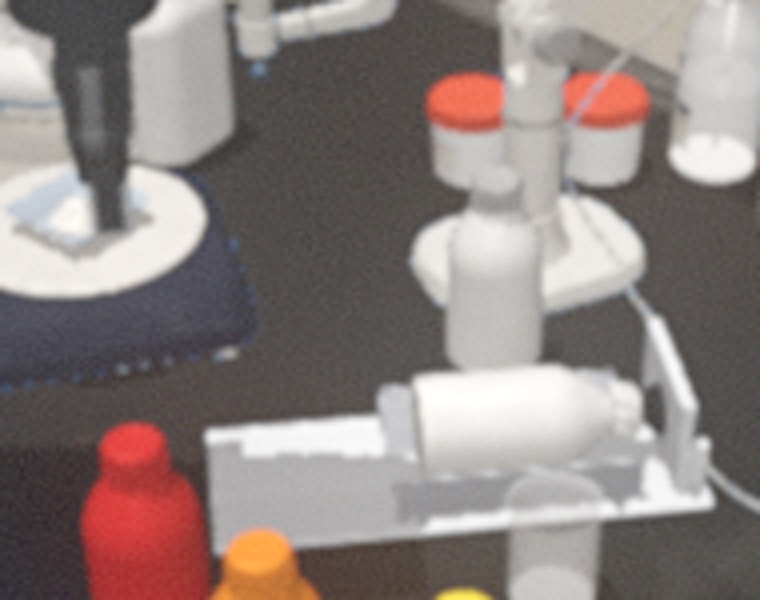

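View pics/t13.png

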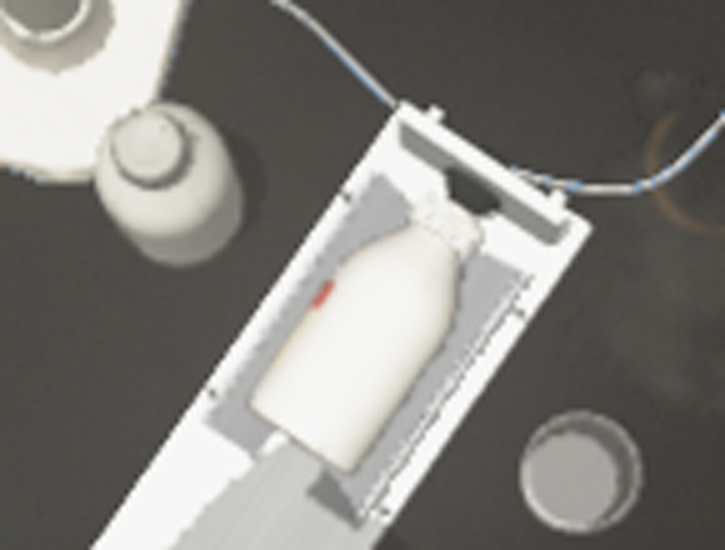

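```bash
python3 - <<'E'
from w import *
c=capture("scene");t=capture("top")
crop(c,280,205,350,260,10,"pics/s14.png");crop(t,230,130,335,215,7,"pics/t14.png")
a=cv2.imread("pics/s12.png");b=cv2.imread("pics/s14.png");cv2.imwrite("pics/s15.png",cv2.resize(np.vstack([a[100:400],b[100:400]]),None,fx=1,fy=1))
a=cv2.imread("pics/t12.png");b=cv2.imread("pics/t14.png");cv2.imwrite("pics/t15.png",np.hstack([a[100:400,300:650],b[100:400,300:650]]))
E
```

```text
(no output)
```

View pics/s15.png

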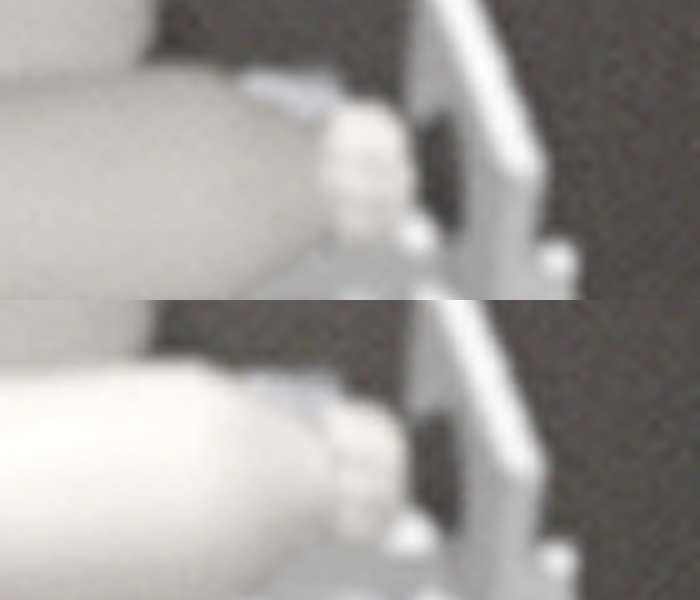

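View pics/t15.png

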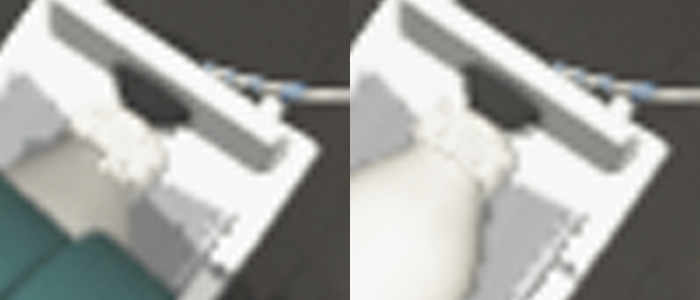

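Call:
{"op": "send_rows", "data": {
  "commands": [
    [[0, 0, 0], [0, 0, 0], 0],
    [[0, 0, 0], [0, 0, 0], 0],
    [[0, 0, 0], [0, 0, 0], 0]
  ]
}}

```text
t: 20.1
eef_pos: [0.3277, -0.2014, 0.1931]
tool_rot: [[-0.831, 0.556, -0.0], [0.556, 0.831, 0.0], [0.0, 0.0, -1.0]]
force: [-0.7, 0.2, -0.0]
width: 0.0
```

```bash
python3 - <<'E'
from w import *
st();print(close_job())
E
```

```text
t 20.1 TCP tray mm [-192.2   -0.2  193.1] yaw y 56.21 F tray [-0.71 -0.23 -0.03] w 0.0
the job is handed in; nothing more can be done
None
```

The bottle now lies in the tray's V with its cap against the rubber stop, and I handed the job in at 20.1 s.

- **Tipping:** I pushed it over at cap height with the shut fingers, at about 1 N. It fell into the V where it stood.
- **Sliding and pressing:** I pushed its base along with 2–3 N of drag until the force climbed at the stop. I then held the axial force at about 12–13 N for about 2 s. The highest total reading was about 14 N.
- **Release:** I backed off slowly, and the force was zero before the hand pulled clear.

**Last checks:** The final pictures show the bottle centred in the V. The spare bottle and beaker are where they were, and the robot is well clear of everything.

**Less certain:** The cap sprang back about 1 mm on release. It looks in contact with the dome, but at this image resolution I can't rule out a gap well under a millimetre. I did not touch it again to test that. When the stop was reached, the hand was about 3 mm short of the position I had worked out; I put that down to calibration and finger thickness, since the pictures showed the cap at the dome.

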